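# Index the photo turntable to the next shot

### The job

The fossil on the photo turntable is to be shot from the next angle: push the brake lever fully open, push the platter round by its finger peg until the bold index line on the platter lines up with the long zero line (the one at the thumb tab) of the scale ring round it, then push the brake lever back fully closed so that the platter is locked there. Do not touch the fossil, leave the scale ring where it is set, and leave the other things on the bench alone.

Things in the scene. Friction and masses are not known exactly. Their poses are not given: they have to be found in the camera images.
- platter_centre (a point): the photo turntable: a grey round foot, 232 mm across, fixed to the bench, with a bare aluminium platter (180 mm across) and round that an aluminium scale ring (229 mm outside). This point is the platter's turning axis, at the top of the 104 mm rubber mat in the middle of the platter, 37 mm above the bench. The platter's bare top and the ring's top are 36 and 35 mm above the bench.
- index_line (a point): outer end of the index line, the bold dark line (4 mm wide) on the platter's top that runs outward past the finger peg to the rim; 90.5 mm from the axis, 36 mm above the bench. It turns with the platter.
- zero_line (a point): inner end of the zero line of the scale ring, the target: the long bold dark line (4 mm wide, 18 mm long) that ends at the black thumb tab (14 mm wide, 18 to 34 mm above the bench, standing out 10 mm) on the ring's edge; the other scale lines, every 15 degrees, are thin and have no tab. 90.5 mm from the axis, so this point and the index line's point coincide seen from above when the lines meet. The ring is stiff and must not be turned.
- finger_peg (a point): black upright finger peg on the platter's index line, 13 mm in diameter (20 mm foot, 5 mm high), 74 mm from the axis, standing from the platter's top (36 mm above the bench) to 72 mm; this point is on its axis, 54 mm above the bench. Pushed sideways along its circle it turns the platter, which takes 1 to 2 N with the brake open, stays where it is left and can be turned either way.
- platter (a joint): angle of the platter about its vertical axis, rad, growing anticlockwise seen from above; it can turn more than a full turn either way, and only the lines matter.
- brake_lever (a joint): brake lever angle, rad: 0 closed (a cam presses the brake shoe on the platter's drum, the platter is locked), 1.2 fully open (end stop); the brake grips from 0 to about 0.45, and then the platter hardly yields to a push at the peg. It grows clockwise seen from above: the knob swings outward, away from the platter, to open. It takes 3 to 6 N at the knob and stays where it is left.
- lever_knob (a point): black upright knob at the end of the flat steel brake lever, 15 mm in diameter (17 mm foot, up to 39 mm above the bench), standing from 33 to 70 mm above the bench; this point is on its axis, 56 mm above the bench. When closed the lever lies tangent to the platter, the knob's axis about 154 mm from the platter's axis.
- lever_pivot (a point): pivot of the brake lever, 135 mm from the platter's axis; the knob's axis moves on a circle of 75 mm radius about it. Top of the lever's hub, 42 mm above the bench (a 4 mm nut stands on it).
- fossil_centre (a point): centre, half-way up, of the fossil tail vertebra (70 x 75 x 38 mm) that stands loose on the rubber mat and rides with the platter; its farthest point is some 45 mm from the platter's axis. Not to be touched.
- dust_brush: bystander: blue-handled flat brush, 26 x 150 x 16 mm, lying beside the turntable; origin at the middle of its underside
- stone_tray: bystander: open card tray, 95 x 68 x 22 mm, beside the turntable; origin at the middle of its underside
- dental_pick: bystander: thin steel dental pick, 181 mm long, 8 mm high; origin at the middle of its underside
- tape: bystander: roll of masking tape lying flat, 106 mm across, 25 mm high; origin at the middle of its underside
- dust_mask: bystander: white dust mask, 192 x 160 x 57 mm; origin at the middle of its underside
Mind the look-alikes: they are no part of the job. What is shaped like the part that bears fossil_centre but pink is not meant.

How it is judged:
By the outcome, as a careful person would: the job done as asked, in the order asked, and still so for the second after the job is handed in, with the robot touching nothing.
It also fails if it takes over 61 s, if anything falls off the work surface, if the arm or the gripper's body presses on something with over 40 N, if the wrist force passes 120 N, or if a joint passes its speed limit or range.

### The arm

A 6-joint arm with a two-finger parallel gripper is mounted at the origin on the work surface; the furniture and walls round the work are solid. World frame = base frame: x ahead of the robot, y to its left, z up, the work surface at z = 0. Lengths are in mm, angles in rad, forces in N, time in s.
With the tool pointing down it reaches from about 350 to 800 mm from the base axis. Payload 7.3 kg.
Tool frame: the origin (TCP) lies between the finger pads; the fingertips stand 14 mm ahead of it and the grasp point (between the pads) lies 5 mm behind it; z points along the fingers, y is the line along which they close (so a half turn about z gives the same grasp; the last joint's range is limited). The gripper opens to 85 mm and grips with 20 to 120 N. Pads are 22 mm wide; open, the fingers measure 114 mm over their backs; the gripper's body (76 mm by 85 mm) begins 54 mm behind the grasp point. The pads swing forward as they close: fully open they stand 13 mm farther back than shut.
Start: joints at [-1.494, 0.342, 1.524, -0, 1.275, -0.146], TCP at [116.026, -512.039, 213.722] pointing down, gripper open.
Joint ranges: [-2.53, 2.53], [-0.77, 2.02], [0.04, 2.7], [-1, 4.14], [0.28, 2.66], [-3.11, 3.11]. Speed limits (rad/s): [2.57, 2.57, 3.14, 3.14, 3.14, 3.14].

### API

Orientations are given as [roll, pitch, yaw] about the fixed x, y, z axes, in that order (R = Rz(yaw) Ry(pitch) Rx(roll)).
In Python, from bench import env gives the robot as it stands.
- The arm moves only by the shell command python3 -m jog 'ROWS' [OPENING] [FORCE]. ROWS is JSON, a list of rows, each an object of numbers: "tx", "ty", "tz": the shift along the tool's x, y, z in mm; "ax", "ay", "az": the turn, a rotation vector about the tool's x, y, z in rad. A call has 1 to 5 rows; each row is the pose to reach, as a shift and turn from the pose commanded when the call began, along the tool's axes at that moment; what a row does not reach only later rows make up. A row lasts 1/8 s, in which the tool goes at most 62.5 mm and 10.7 degrees, less where a joint would pass 70% of its speed; a pose out of reach is approached as far as the arm can. A call with a gripper value outside its range is refused whole. OPENING is the closure, from -1 (fully open) to 1 (shut), set as the call begins (- or left out, the last holds). The fingers move at their own pace and stop on an object; FORCE is the grip in N (left out, the last holds). Time passes only in rows, so rows that repeat a pose let the fingers close. It gives the time, the measured TCP pose, the force, the opening and the grip force at its end, in the units of the state.
- env.read_state(): the state, without advancing time (a new reading comes with each control period).
- env.read_camera(name): name is "scene" or "top"; returns (picture, depth): 480x640x3 uint8, red, green, blue; 480x640 float32, mm along the optical axis (not along the pixel's ray), 0 where there is no reading.
- env.camera_info(name): a dict with "camera_matrix" (3x3 intrinsics, pixels), "k1" (the pictures are not rectified: a ray, as slopes to the right and down, at radius r is drawn at 1 + k1 r^2 times it, then the intrinsics apply), "camera_from_world" (4x4, takes a point from world to camera coordinates). Camera axes: x right, y up, looking along -z (the intrinsics and any distortion apply to the point x, -y, -z); pixel columns grow to the right and rows downward; lengths in mm; the calibration is good to about 2 mm. A picture is of the moment at which its call begins. camera_info takes no time and is no camera call.
- env.sign_off(): hands the job in; it is judged then, once.
Trained networks look in the newest picture that a camera, given by its name, has taken for a name from the list of things; names that differ only in an ending like _2 or _b are one class to them, and where a whole thing is asked for, a point or a joint stands for the part that bears it (a point fixed in the world has none). Each returns a list of dicts, best first, with "score" (0 to 1); they miss things now and then, are a little off and sometimes report something else, mostly with a low value. They report only what shows in the picture. A call takes as long as a camera call. They do not tell look-alikes from the thing itself.
- env.trace(name, camera): "pixels" (480x640 bool, what is visible of it) and "bbox" ([left, top, right, bottom] in pixels, round what is visible of it).
The state is a dict: "clock": time; "joints": joint angles; "qd": joint speeds; "effort": joint torques, N m; "eef_pos": TCP position; "tool_rot": TCP orientation; "ft_force": force on the tool from outside, world axes, zero at the start; "wrist_torque": the same for the moment, N m; "grip_width": finger opening in mm; "gripper_force": force on a finger pad.
Only numpy, scipy, OpenCV 4.12 (cv2) and the standard library are available. Lean on these libraries where they do the work, as an engineer would, in place of code of your own. Each camera call takes 0.05 s, during which the arm holds its last target. There are 200 camera calls.

## Working session

There is one attempt and no reset: what is moved stays moved. The work goes in short steps, Python scripts to look and compute and a shell command to move; the robot and the scene stay as the last step left them, time stands still between calls to the robot, and variables do not carry over. Pictures are saved under pics/ and viewed, at most 10 in all, crops included, and the job is handed in when it is done.

```bash
ls; mkdir -p pics
python3 - <<'E'
from bench import env
import cv2,numpy as np
s=env.read_state();print(s['clock'],s['eef_pos'],s['tool_rot'],s['grip_width'])
for n in('scene','top'):
    p,d=env.read_camera(n);cv2.imwrite(f'pics/{n}0.png',p[:,:,::-1]);i=env.camera_info(n);print(n,i)
    for k in('finger_peg','lever_knob','platter','fossil_centre','brake_lever'):
        print(k,[(round(r['score'],2),r['bbox'],int(r['pixels'].sum())) for r in env.trace(k,n)][:3])
E
```

```text
pics
0.0 [ 116.01299807 -511.58125619  213.04374277] [-3.14010534e+00 -1.96728322e-04  2.22842278e-01] 85.50270175841823
scene {'camera_matrix': array([[554.06768925,   0.        , 310.38282189],
       [  0.        , 554.06768925, 244.98304461],
       [  0.        ,   0.        ,   1.        ]]), 'k1': -0.0434420176891439, 'camera_from_world': array([[ 5.04328107e-01, -8.63172217e-01,  2.42256926e-02,
        -1.62997282e+02],
       [ 3.73535991e-01,  2.43369319e-01,  8.95121354e-01,
        -2.53761283e+02],
       [-7.78539674e-01, -4.42385690e-01,  4.45163877e-01,
        -1.16349951e+03],
       [ 0.00000000e+00,  0.00000000e+00,  0.00000000e+00,
         1.00000000e+00]])}
finger_peg [(0.81, [334.6, 251.8, 404.1, 282.0], 1427)]
lever_knob [(0.59, [307.4, 246.0, 331.2, 266.7], 176)]
platter [(0.58, [334.3, 250.8, 402.2, 284.1], 1403)]
fossil_centre [(0.88, [361.3, 246.7, 387.6, 267.3], 322)]
brake_lever [(0.44, [313.4, 247.4, 328.9, 266.6], 180)]
top {'camera_matrix': array([[433.75033458,   0.        , 317.99909936],
       [  0.        , 433.75033458, 236.10186987],
       [  0.        ,   0.        ,   1.        ]]), 'k1': 0.03714185874434316, 'camera_from_world': array([[-1.36552316e-02, -9.99906761e-01, -5.87439994e-05,
         6.74543257e+01],
       [ 9.91374314e-01, -1.35463668e-02,  1.30358986e-01,
        -4.54664962e+02],
       [-1.30347627e-01,  1.72184486e-03,  9.91466858e-01,
        -9.25289692e+02],
       [ 0.00000000e+00,  0.00000000e+00,  0.00000000e+00,
         1.00000000e+00]])}
finger_peg [(0.72, [343.6, 177.2, 427.0, 257.8], 4593)]
lever_knob [(0.63, [315.7, 214.1, 326.3, 260.9], 227)]
platter [(0.65, [343.2, 176.3, 426.0, 258.0], 4617)]
fossil_centre [(0.92, [374.6, 199.0, 403.8, 231.0], 493), (0.89, [274.5, 269.8, 307.9, 299.0], 395), (0.25, [232.7, 234.6, 287.5, 240.5], 158)]
brake_lever [(0.57, [317.3, 214.3, 330.2, 259.6], 296)]
```

Run:
```python
import cv2
p=cv2.imread('pics/top0.png');cv2.imwrite('pics/t1.png',cv2.resize(p[155:305,260:460],None,fx=4,fy=4,interpolation=cv2.INTER_CUBIC))
```

```text
(no output)
```

View pics/top0.png

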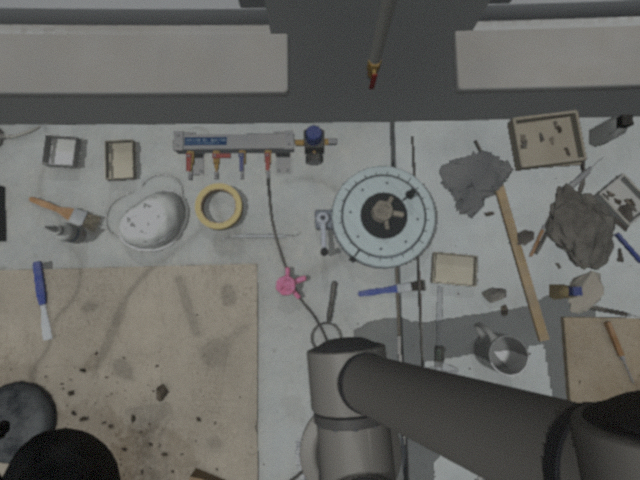

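View pics/t1.png

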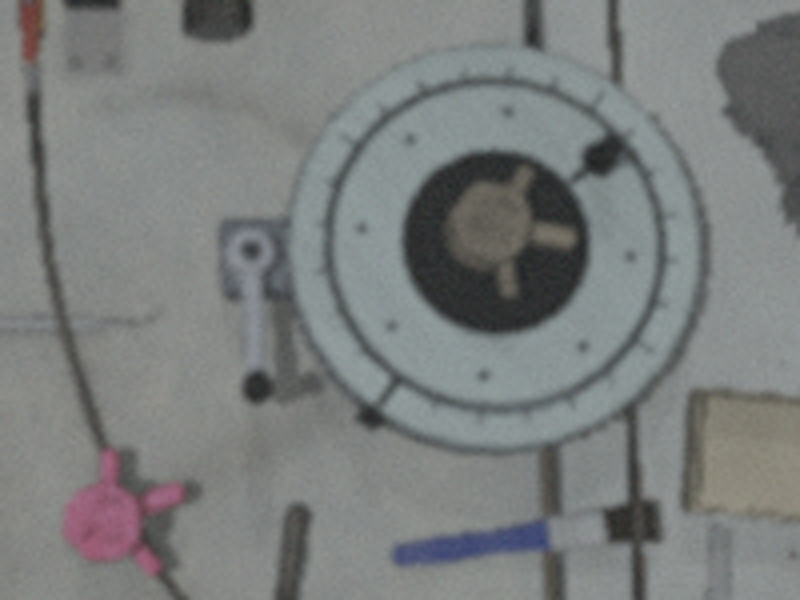

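The view shows the turntable centred at about (384,216), with the peg and index line at (410,194). The zero line with its tab is at (359–353,250–259), the lever hub at (322,217) and the knob at (324,252).

The fossil has two candidates. The brown one on the mat at (383,211) is the real one, and the pink one at (288,285) is the look-alike, so I leave that alone. The zero line is the long bold line with the tab at lower left, and the crop confirms it.

```bash
cat > h.py <<'E'
from bench import env
import cv2,numpy as np
from scipy.spatial.transform import Rotation as R
def cam(n):
    i=env.camera_info(n);return i['camera_matrix'],np.array([i['k1'],0,0,0.]),i['camera_from_world']
def w(px,z,n='top'):
    K,D,T=cam(n);u=cv2.undistortPoints(np.array([[px]],float),K,D)[0,0]
    d=T[:3,:3].T@np.array([u[0],-u[1],-1]);o=-T[:3,:3].T@T[:3,3];return o+d*(z-o[2])/d[2]
def px(P,n='top'):
    K,D,T=cam(n);c=T[:3,:3]@np.asarray(P,float)+T[:3,3]
    return cv2.projectPoints(np.array([[c[0],-c[1],-c[2]]]),np.zeros(3),np.zeros(3),K,D)[0].ravel()
def rows(poses,z=None):
    "poses: list of (x,y,z,yaw) tool-down; print shifts/turns from the present measured pose"
    s=env.read_state();p=np.array(s['eef_pos']);r=R.from_euler('xyz',s['tool_rot'])
    for q in poses:
        t=r.inv().apply(np.array(q[:3])-p);a=(r.inv()*R.from_euler('xyz',[np.pi,0,q[3]])).as_rotvec()
        print('t',t.round(1),'a',a.round(3))
E
python3 - <<'E'
from h import *
o=lambda u,v:(260+(u+.5)/4-.5,155+(v+.5)/4-.5)
C=w(o(497,243),37);pk=w(o(602,155),71);kn=w(o(258,385),70);pv=w(o(250,249),45);z=w(o(397,380),35.5);tab=w(o(371,416),34)
for n,a in dict(C=C,pk=pk,kn=kn,pv=pv,z=z,tab=tab).items(): print(n,a.round(1),'r',np.hypot(*(a-C)[:2]).round(1),'ang',np.degrees(np.arctan2(*(a-C)[1::-1])).round(1))
print('kn-pv',(kn-pv)[:2],np.hypot(*(kn-pv)[:2]))
# fit dark gap circle: sample radial profile on rectified view
p,d=env.read_camera('top')
K,D,T=cam('top')
N=400;g=np.array([[px((C[0]+125-i*250/N,C[1]+125-j*250/N,36)) for j in range(N)] for i in range(N)],np.float32)
r=cv2.remap(p,g[:,:,0],g[:,:,1],cv2.INTER_CUBIC);np.save('C.npy',C)
cv2.imwrite('pics/rect.png',cv2.resize(r[:,:,::-1],(600,600)))
# scene check
q,_=env.read_camera('scene')
for a in (C,(*pk[:2],72),(*kn[:2],70),(*pv[:2],45),tab):
    u=px(a,'scene');cv2.circle(q,tuple(int(v) for v in u.round()),1,(255,0,0),-1)
cv2.imwrite('pics/sc.png',cv2.resize(q[225:305,280:430,::-1],None,fx=5,fy=5,interpolation=cv2.INTER_CUBIC))
E
```

```text
C [498.5 -84.1  37. ] r 0.0 ang 0.0
pk [ 539.2 -136.1   71. ] r 66.0 ang -52.0
kn [418.8  48.9  70. ] r 155.0 ang 120.9
pv [495.7  51.7  45. ] r 135.8 ang 91.2
z [423.9 -27.4  35.5] r 93.7 ang 142.8
tab [404.5 -12.9  34. ] r 117.9 ang 142.9
kn-pv [-76.86017657  -2.8189756 ] 76.91185452100213Traceback (most recent call last):
  File "<stdin>", line 9, in <module>
  File "h.py", line 10, in px
    K,D,T=cam(n);c=T[:3,:3]@np.asarray(P,float)+T[:3,3]
          ~~~^^^
  File "h.py", line 5, in cam
    i=env.camera_info(n);return i['camera_matrix'],np.array([i['k1'],0,0,0.]),i['camera_from_world']
ValueError: time passes only in moves, steps and waits
```

```bash
cat > /tmp/e.py <<'E'
s=open('h.py').read()
s=s.replace("def cam(n):","from functools import lru_cache\n@lru_cache\ndef cam(n):")
s=s.replace("c=T[:3,:3]@np.asarray(P,float)+T[:3,3]","c=np.asarray(P,float).reshape(-1,3)@T[:3,:3].T+T[:3,3]").replace("np.array([[c[0],-c[1],-c[2]]])","(c*[1,-1,-1])").replace("[0].ravel()","[0].reshape(-1,2)")
s+='''
def rect(p,C,z=36,h=125,N=600):
    a=h-np.arange(N)*2*h/N;X,Y=np.meshgrid(C[0]+a,C[1]+a,indexing='ij')
    g=px(np.stack([X,Y,X*0+z],-1)).reshape(N,N,2).astype(np.float32)
    return cv2.remap(p,g[:,:,0],g[:,:,1],cv2.INTER_CUBIC)
'''
open('h.py','w').write(s)
E
python3 /tmp/e.py
python3 - <<'E'
from h import *
C=np.array([498.5,-84.1,37])
p,d=env.read_camera('top');r=rect(p,C);cv2.imwrite('pics/rect.png',r[:,:,::-1])
q,_=env.read_camera('scene')
for a in (C,(539.2,-136.1,72),(418.8,48.9,70),(495.7,51.7,45),(404.5,-12.9,34)):
    u=px(a,'scene')[0];print(u.round(1));q[int(u[1].round()),int(u[0].round())]=(255,0,0)
cv2.imwrite('pics/sc.png',cv2.resize(q[225:305,280:430,::-1],None,fx=5,fy=5,interpolation=cv2.INTER_CUBIC))
E
```

```text
[370.2 265.3]
[395.1 252.8]
[313.3 253.5]
[325.9 250.6]
[330.5 273.6]
```

View pics/rect.png

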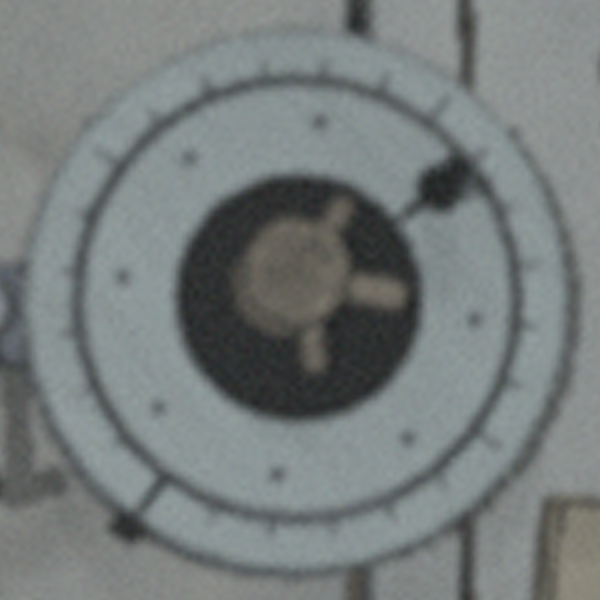

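View pics/sc.png

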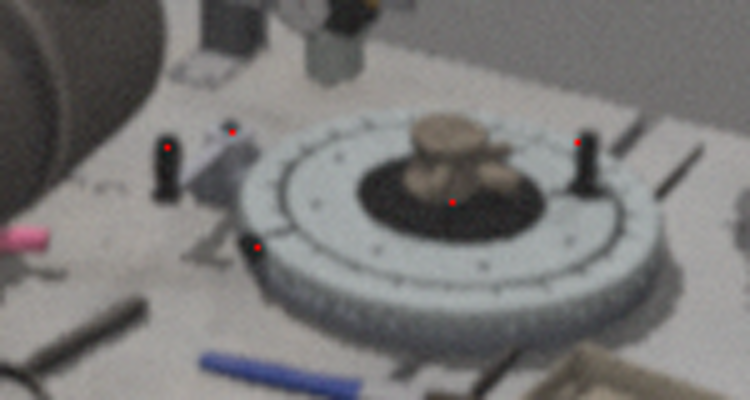

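The index line is at about -50.3° and the zero line at about 143.6°, so I'll turn clockwise by about 166°. The lever is closed.

Run:
```python
from h import *
rows([(400,-260,190,-.1),(420,49.5,150,-.1)])
```

```text
t [ 332.6 -183.1   23.7] a [0.    0.    0.323]
t [ 420.5 -480.5   63.7] a [0.    0.    0.323]
```

```bash
python3 -m jog '[{"tx":333,"ty":-183,"tz":20,"az":0.32},{"tx":333,"ty":-183,"tz":20,"az":0.32},{"tx":333,"ty":-183,"tz":20,"az":0.32},{"tx":333,"ty":-183,"tz":20,"az":0.32},{"tx":333,"ty":-183,"tz":20,"az":0.32}]' 0.15 30
python3 - <<'E'
from h import *
rows([(420,49.5,150,-.1)])
E
```

```text
t [ 420.5 -480.5   63.7] a [0.    0.    0.323]validation failed for argument at $[0]...
```

```bash
python3 -m jog '[{"tx":50,"ty":-28,"tz":4,"ax":0,"ay":0,"az":0.06},{"tx":100,"ty":-55,"tz":8,"ax":0,"ay":0,"az":0.12},{"tx":150,"ty":-83,"tz":12,"ax":0,"ay":0,"az":0.18},{"tx":200,"ty":-110,"tz":16,"ax":0,"ay":0,"az":0.24},{"tx":250,"ty":-137,"tz":20,"ax":0,"ay":0,"az":0.3}]' 0.15 30
python3 - <<'E'
from h import *
rows([(420,49.5,150,-.1)])
E
```

```text
clock: 1.38
eef_pos: [330.8, -322.0, 193.8]
tool_rot: [3.141, -0.001, -0.079]
ft_force: [-0.3, -0.5, -0.2]
grip_width: 36.1
gripper_force: 0.0
t [  59.4 -377.4   43.6] a [ 0.001 -0.001  0.021]
```

```bash
python3 -m jog '[{"tx":15,"ty":-60,"tz":4,"ax":0,"ay":0,"az":0.02},{"tx":30,"ty":-120,"tz":8,"ax":0,"ay":0,"az":0.02},{"tx":40,"ty":-180,"tz":15,"ax":0,"ay":0,"az":0.02},{"tx":50,"ty":-240,"tz":25,"ax":0,"ay":0,"az":0.02},{"tx":58,"ty":-300,"tz":35,"ax":0,"ay":0,"az":0.02}]'
python3 - <<'E'
from h import *
rows([(420,49.5,100,-.1),(420,49.5,60,-.1)])
E
```

```text
clock: 2.0
eef_pos: [411.1, -26.7, 158.8]
tool_rot: [3.141, -0.001, -0.097]
ft_force: [1.3, -0.2, 0.1]
grip_width: 36.3
gripper_force: 0.0
t [  1.4 -76.8  58.8] a [ 0.    -0.001  0.003]
t [  1.3 -76.8  98.8] a [ 0.    -0.001  0.003]
```

```bash
python3 -m jog '[{"tx":1,"ty":-50,"tz":20,"ax":0,"ay":0,"az":0},{"tx":1,"ty":-77,"tz":40,"ax":0,"ay":0,"az":0},{"tx":1,"ty":-77,"tz":55,"ax":0,"ay":0,"az":0},{"tx":1,"ty":-77,"tz":55,"ax":0,"ay":0,"az":0}]'
python3 - <<'E'
from h import *
rows([(420,49.5,60,-.1)])
p,_=env.read_camera('scene');cv2.imwrite('pics/s2.png',cv2.resize(p[190:310,250:410,::-1],None,fx=5,fy=5))
E
```

```text
clock: 2.5
eef_pos: [418.3, 48.4, 103.0]
tool_rot: [3.141, 0.002, -0.096]
ft_force: [-0.8, -1.1, -0.3]
grip_width: 36.1
gripper_force: 0.0
t [ 1.6 -1.3 43. ] a [0.    0.002 0.004]
```

View pics/s2.png

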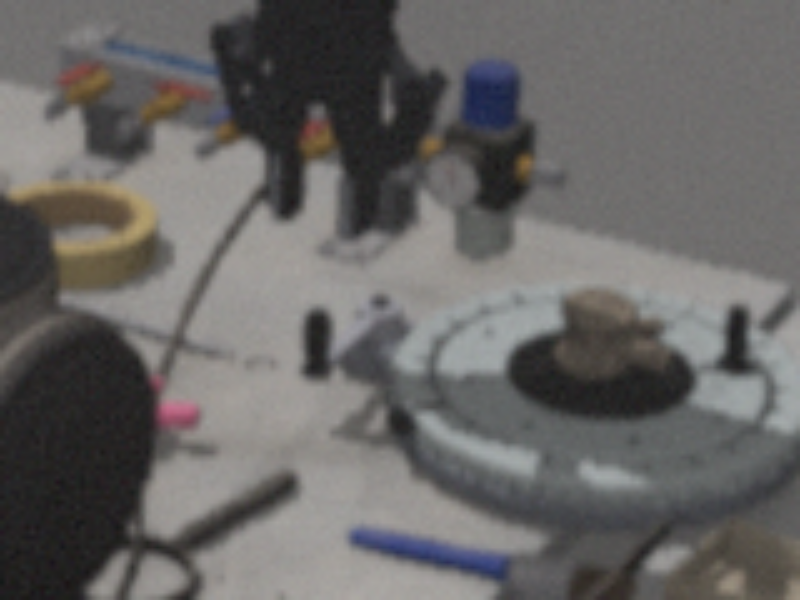

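The fingers, with tips at (285,210) and (357,230) in the crop, are centred over the knob at (317,340). I'm descending.

```bash
python3 -m jog '[{"tx":1,"ty":-1,"tz":22,"ax":0,"ay":0,"az":0},{"tx":1,"ty":-1,"tz":43,"ax":0,"ay":0,"az":0},{"tx":1,"ty":-1,"tz":43,"ax":0,"ay":0,"az":0}]'; python3 -m jog '[{"tx":0,"ty":0,"tz":0,"ax":0,"ay":0,"az":0},{"tx":0,"ty":0,"tz":0,"ax":0,"ay":0,"az":0}]' 0.5
python3 - <<'E'
from h import *
pv=np.array([495.7,51.3])
def k(t): a=np.radians(181.2)-t; return (*(pv+75*np.array([np.cos(a),np.sin(a)])),60,-.1-.75*t)
rows([k(t) for t in (0,.25,.5,.75,1,1.2,1.25)])
E
```

```text
clock: 2.92
eef_pos: [419.7, 48.4, 60.5]
tool_rot: [3.141, 0.002, -0.098]
ft_force: [-1.3, -0.6, -0.7]
grip_width: 36.3
gripper_force: 0.0
clock: 3.18
eef_pos: [420.8, 48.7, 61.6]
tool_rot: [3.142, -0.002, -0.098]
ft_force: [-0.6, 0.8, 0.3]
grip_width: 21.6
gripper_force: 0.0
t [-0.2 -1.   1.6] a [ 0.    -0.002  0.002]
t [ -0.1 -19.7   1.6] a [-0.    -0.002  0.19 ]
t [  4.6 -37.8   1.7] a [-0.    -0.002  0.377]
t [ 13.7 -54.2   1.7] a [-0.001 -0.002  0.565]
t [ 26.5 -67.8   1.7] a [-0.001 -0.002  0.752]
t [ 39.  -76.1   1.7] a [-0.001 -0.002  0.902]
t [ 42.3 -77.8   1.7] a [-0.001 -0.002  0.94 ]
```

```bash
python3 -m jog '[{"tx":0,"ty":-11,"tz":0,"ax":0,"ay":0,"az":0.1},{"tx":0,"ty":-20,"tz":0,"ax":0,"ay":0,"az":0.19},{"tx":2,"ty":-29,"tz":0,"ax":0,"ay":0,"az":0.28},{"tx":4.6,"ty":-38,"tz":0,"ax":0,"ay":0,"az":0.377},{"tx":9,"ty":-46,"tz":0,"ax":0,"ay":0,"az":0.47}]';  python3 - <<'E'
from h import *
pv=np.array([495.7,51.3])
def k(t): a=np.radians(181.2)-t; return (*(pv+75*np.array([np.cos(a),np.sin(a)])),61,-.1-.75*t)
rows([k(t) for t in (.8,.95,1.1,1.2,1.25)])
E
```

```text
clock: 3.8
eef_pos: [434.0, 94.1, 61.4]
tool_rot: [-3.141, -0.001, -0.57]
ft_force: [-0.9, -0.1, -0.0]
grip_width: 21.6
gripper_force: 0.0
t [  1.7 -12.8   0.4] a [-0.001 -0.001  0.13 ]
t [  4.8 -23.6   0.4] a [-0.001 -0.001  0.242]
t [  9.6 -33.8   0.4] a [-0.001 -0.001  0.355]
t [ 13.5 -40.2   0.4] a [-0.001 -0.001  0.43 ]
t [ 15.8 -43.2   0.4] a [-0.001 -0.001  0.467]
```

Run:
```python
from h import *
for n in('scene','top'):
    p,_=env.read_camera(n);cv2.imwrite(f'pics/{n}3.png',p[:,:,::-1])
    for k in('lever_knob','brake_lever'):print(n,k,[(round(r['score'],2),r['bbox']) for r in env.trace(k,n)][:3])
a=cv2.imread('pics/scene3.png')[190:310,250:410];b=cv2.imread('pics/top3.png')[155:305,260:400]
cv2.imwrite('pics/v3.png',np.hstack([cv2.resize(a,(440,330)),cv2.resize(b,(330,330))]))
print(px((434,94,60),'scene'),px((420,49,60),'scene'))
```

```text
scene lever_knob [(0.64, [310.3, 248.0, 329.0, 269.6]), (0.56, [336.9, 250.1, 403.5, 279.7])]
scene brake_lever [(0.56, [312.6, 247.2, 330.4, 267.5]), (0.52, [381.2, 291.4, 433.0, 319.2])]
top lever_knob []
top brake_lever []
[[301.68473059 250.48712059]] [[313.35875428 256.63660523]]
```

View pics/v3.png

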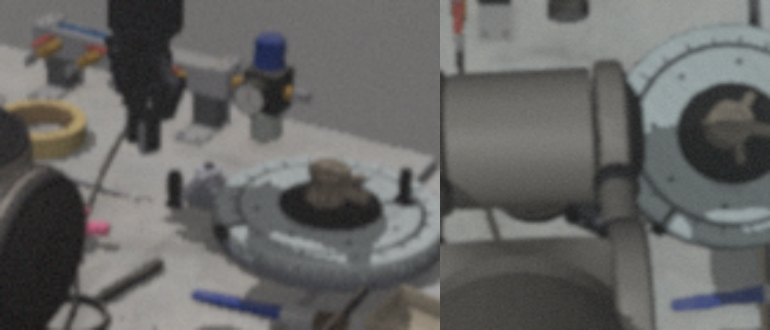

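The knob hasn't moved: it is still at (175,188) in the crop and the fingers passed above it. I'll measure the actual fingertip height with depth.

Run:
```python
from h import *
print(env.read_state()['eef_pos'])
p,d=env.read_camera('scene');K,D,T=cam('scene')
v,u=np.mgrid[0:480,0:640];q=cv2.undistortPoints(np.stack([u,v],-1).reshape(-1,1,2).astype(float),K,D).reshape(480,640,2)
c=np.stack([q[...,0]*d,-q[...,1]*d,-d],-1)
P=(c-T[:3,3])@T[:3,:3]
g=P[195:275,290:330]; dark=p[195:275,290:330].sum(-1)
for row in range(225,270,3):
    print(row,[tuple(P[row,x].round().astype(int)) for x in (298,300,302,304,306,308,312,314)])
```

```text
[433.37276353  93.54127523  60.84693618]
225 [(np.int64(438), np.int64(109), np.int64(131)), (np.int64(408), np.int64(85), np.int64(149)), (np.int64(415), np.int64(84), np.int64(146)), (np.int64(420), np.int64(80), np.int64(145)), (np.int64(402), np.int64(63), np.int64(156)), (np.int64(395), np.int64(53), np.int64(162)), (np.int64(406), np.int64(48), np.int64(159)), (np.int64(410), np.int64(44), np.int64(158))]
228 [(np.int64(438), np.int64(109), np.int64(122)), (np.int64(427), np.int64(96), np.int64(130)), (np.int64(413), np.int64(82), np.int64(139)), (np.int64(667), np.int64(225), np.int64(5)), (np.int64(400), np.int64(62), np.int64(149)), (np.int64(400), np.int64(56), np.int64(150)), (np.int64(413), np.int64(51), np.int64(147)), (np.int64(421), np.int64(50), np.int64(144))]
231 [(np.int64(436), np.int64(108), np.int64(115)), (np.int64(444), np.int64(106), np.int64(112)), (np.int64(413), np.int64(82), np.int64(130)), (np.int64(409), np.int64(73), np.int64(134)), (np.int64(399), np.int64(62), np.int64(141)), (np.int64(414), np.int64(64), np.int64(134)), (np.int64(419), np.int64(55),
[... 3755 characters left out ...]
np.int64(117), np.int64(2)), (np.int64(453), np.int64(110), np.int64(5)), (np.int64(457), np.int64(106), np.int64(4)), (np.int64(459), np.int64(100), np.int64(5)), (np.int64(463), np.int64(96), np.int64(4)), (np.int64(471), np.int64(94), np.int64(1)), (np.int64(413), np.int64(49), np.int64(41)), (np.int64(419), np.int64(46), np.int64(39))]
267 [(np.int64(432), np.int64(104), np.int64(7)), (np.int64(441), np.int64(102), np.int64(3)), (np.int64(438), np.int64(95), np.int64(6)), (np.int64(444), np.int64(91), np.int64(5)), (np.int64(452), np.int64(90), np.int64(1)), (np.int64(452), np.int64(83), np.int64(3)), (np.int64(454), np.int64(71), np.int64(6)), (np.int64(459), np.int64(68), np.int64(5))]
```

The fingertips really sit about 19 mm above the reported TCP, not 14 mm below it. I'll go back over the knob and descend in checked steps.

```bash
python3 -m jog '[{"tx":-4,"ty":22,"tz":-10,"ax":0,"ay":0,"az":-0.18},{"tx":-6,"ty":38,"tz":-10,"ax":0,"ay":0,"az":-0.36},{"tx":-14,"ty":45,"tz":-10,"ax":0,"ay":0,"az":-0.47},{"tx":-14,"ty":45,"tz":-10,"ax":0,"ay":0,"az":-0.47}]' 0.15
cat >> h.py <<'E'
def cloud(lo,hi,n='scene'):
    p,d=env.read_camera(n);K,D,T=cam(n)
    v,u=np.mgrid[0:480,0:640];q=cv2.undistortPoints(np.stack([u,v],-1).reshape(-1,1,2).astype(float),K,D).reshape(480,640,2)
    P=(np.stack([q[...,0]*d,-q[...,1]*d,-d],-1)-T[:3,3])@T[:3,:3]
    return P[((P>lo)&(P<hi)).all(-1)&(d>0)]
E
python3 - <<'E'
from h import *
rows([(420,49.3,30,-.1)])
G=cloud([385,-10,35],[450,120,125])
for z in range(36,120,6):
    a=G[(G[:,2]>=z)&(G[:,2]<z+6)]
    if len(a): print(z,np.sort(a[:,1]).round().astype(int)[::max(1,len(a)//12)],a[:,0].mean().round())
E
```

```text
clock: 4.65
eef_pos: [396.9, 63.1, 70.8]
tool_rot: [3.141, 0.0, -0.098]
ft_force: [0.2, 0.2, -0.1]
grip_width: 36.4
gripper_force: 0.0
t [24.3 11.4 40.8] a [0.    0.    0.002]
36 [-9 -8 -5 -4  0  2  5  8 12 44 47 49] 431.0
42 [44 45 45 46 46 47 47 47 47 50 50 50 53 53 53 54 54 55 55] 427.0
48 [44 45 45 46 47 49 49 52 54] 416.0
54 [44 44 46 46 46 50 50 51 56 57] 417.0
60 [42 45 46 46 48 49 51 51] 417.0
66 [45 45 46 48 48 49 51 51 52 52 53 53 56] 417.0
72 [44 47 47 51 51 52 53 54 56] 421.0
90 [40 42 42 44 47 83 83 86] 394.0
96 [37 39 40 45 50 81 82 82 84 85 86 89 95] 396.0
102 [33 34 35 35 40 43 47 82 83 84 84 85 86 89 97] 396.0
108 [31 33 34 35 36 41 42 47 82 82 83 83 85 88 89 93] 395.0
114 [32 33 34 35 39 40 46 81 82 83 83 84 88 94 95] 395.0
```

```bash
python3 -m jog '[{"tx":24,"ty":11,"tz":0,"ax":0,"ay":0,"az":0},{"tx":24,"ty":11,"tz":5,"ax":0,"ay":0,"az":0},{"tx":24,"ty":11,"tz":20,"ax":0,"ay":0,"az":0},{"tx":24,"ty":11,"tz":32,"ax":0,"ay":0,"az":0},{"tx":24,"ty":11,"tz":32,"ax":0,"ay":0,"az":0}]'
python3 - <<'E'
from h import *
rows([(420.5,49.5,27,-.1)])
G=cloud([385,-10,40],[450,120,125])
for z in range(40,100,5):
    a=G[(G[:,2]>=z)&(G[:,2]<z+5)]
    if len(a): print(z,np.sort(a[:,1]).round().astype(int)[::max(1,len(a)//12)],a[:,0].mean().round())
E
```

```text
clock: 5.32
eef_pos: [419.3, 50.4, 37.7]
tool_rot: [3.141, 0.003, -0.097]
ft_force: [-0.4, 0.8, -0.2]
grip_width: 36.7
gripper_force: 0.0
t [ 1.3  0.7 10.7] a [0.    0.003 0.003]
40 [-8 13 44 45 45 46 46 47 50 51 52 55] 426.0
45 [45 46 47 48 50 54 54] 418.0
50 [43 44 45 46 50 53] 417.0
55 [43 45 45 45 47 48 49 52 52 55 72] 417.0
60 [25 26 29 29 31 36 43 43 46 47 50 69 70 71 71 72 72 72 73 74 76] 417.0
65 [21 23 28 31 32 43 45 50 50 54 68 69 72 73 74 79 86] 417.0
70 [20 23 24 30 34 44 47 50 53 56 69 72 72 77] 417.0
75 [21 22 24 26 27 28 28 31 32 33 38 45 69 69 70 70 70 71 71 71 75 80 84] 415.0
80 [18 19 20 23 24 26 27 29 31 69 71 71 71 72 74 75 78 84] 417.0
85 [19 20 20 21 23 23 28 29 30 30 32 32 70 70 70 71 73 73 75 76 80 81 84] 416.0
90 [19 20 22 23 29 33 70 70 71 71 75 79 85] 418.0
95 [19 21 22 24 28 31 70 70 71 72 74 76 77] 416.0
```

```bash
python3 -m jog '[{"tx":1,"ty":0.5,"tz":9,"ax":0,"ay":0,"az":0},{"tx":1,"ty":0.5,"tz":9,"ax":0,"ay":0,"az":0}]' 0.5;python3 - <<'E'
from h import *
pv=np.array([495.7,51.3])
def k(t): a=np.radians(181.2)-t; return (*(pv+75*np.array([np.cos(a),np.sin(a)])),28,-.1-.75*t)
rows([k(t) for t in (.15,.3,.45,.6,.7)])
E
```

```text
clock: 5.62
eef_pos: [421.1, 49.5, 29.3]
tool_rot: [3.141, 0.001, -0.097]
ft_force: [0.5, 0.4, -0.1]
grip_width: 21.4
gripper_force: 0.0
t [ -0.9 -11.4   1.3] a [0.    0.001 0.115]
t [  0.3 -22.6   1.3] a [0.    0.001 0.228]
t [  3.1 -33.5   1.3] a [0.    0.001 0.34 ]
t [  7.6 -43.8   1.3] a [0.    0.001 0.453]
t [ 11.4 -50.3   1.3] a [0.    0.001 0.528]
```

```bash
python3 -m jog '[{"tx":-1,"ty":-11,"tz":0,"ax":0,"ay":0,"az":0.11},{"tx":0.3,"ty":-22.5,"tz":0,"ax":0,"ay":0,"az":0.23},{"tx":3,"ty":-33.5,"tz":0,"ax":0,"ay":0,"az":0.34},{"tx":7.5,"ty":-44,"tz":0,"ax":0,"ay":0,"az":0.45},{"tx":11.5,"ty":-50,"tz":0,"ax":0,"ay":0,"az":0.53}]';  python3 - <<'E'
from h import *
pv=np.array([495.7,51.3])
def k(t): a=np.radians(181.2)-t; return (*(pv+75*np.array([np.cos(a),np.sin(a)])),29,-.1-.75*t)
rows([k(t) for t in (.8,.95,1.1,1.2,1.25)])
for r in (env.read_camera('scene'),):print([(round(r['score'],2),r['bbox']) for r in env.trace('lever_knob','scene')])
E
```

```text
clock: 6.25
eef_pos: [436.1, 98.3, 29.5]
tool_rot: [3.139, 0.002, -0.63]
ft_force: [-4.0, -1.7, 0.9]
grip_width: 21.1
gripper_force: 1.7
t [ 1.6 -8.2  0.4] a [0.002 0.002 0.07 ]
t [  4.1 -19.2   0.4] a [0.003 0.002 0.183]
t [  8.3 -29.7   0.4] a [0.003 0.002 0.295]
t [ 11.8 -36.2   0.3] a [0.003 0.002 0.37 ]
t [ 13.9 -39.4   0.3] a [0.003 0.002 0.408]
[(0.6, [305.1, 249.5, 328.8, 258.0])]
```

Now it is in contact, and the lever is moving with about 4 N.

```bash
python3 -m jog '[{"tx":1.6,"ty":-8,"tz":0,"ax":0,"ay":0,"az":0.07},{"tx":4,"ty":-19,"tz":0,"ax":0,"ay":0,"az":0.18},{"tx":8,"ty":-30,"tz":0,"ax":0,"ay":0,"az":0.3},{"tx":12,"ty":-36,"tz":0,"ax":0,"ay":0,"az":0.37},{"tx":14,"ty":-39.5,"tz":0,"ax":0,"ay":0,"az":0.41}]';  python3 - <<'E'
from h import *
pv=np.array([495.7,51.3])
def k(t): a=np.radians(181.2)-t; return (*(pv+75*np.array([np.cos(a),np.sin(a)])),29,-.1-.75*t)
rows([k(t) for t in (1.25,1.28,1.31,1.34)])
print(env.read_state()['eef_pos'])
E
```

```text
clock: 6.98
eef_pos: [469.8, 121.2, 29.2]
tool_rot: [3.136, 0.002, -1.036]
ft_force: [-11.4, -8.8, 6.7]
grip_width: 21.2
gripper_force: 6.9
t [-0.3 -1.1  0.1] a [0.006 0.002 0.001]
t [ 0.2 -3.3  0.1] a [0.006 0.001 0.024]
t [ 0.7 -5.5  0.1] a [0.006 0.001 0.046]
t [ 1.3 -7.7  0.1] a [0.006 0.001 0.069]
[469.7592477  121.15522368  29.15312666]
```

```bash
python3 -m jog '[{"tx":0,"ty":-2.5,"tz":0,"ax":0,"ay":0,"az":0},{"tx":0,"ty":-2.5,"tz":0,"ax":0,"ay":0,"az":0}]'; python3 -m jog '[{"tx":0,"ty":5,"tz":0,"ax":0,"ay":0,"az":0},{"tx":0,"ty":5,"tz":0,"ax":0,"ay":0,"az":0},{"tx":0,"ty":5,"tz":-20,"ax":0,"ay":0,"az":0},{"tx":0,"ty":5,"tz":-60,"ax":0,"ay":0,"az":0},{"tx":0,"ty":5,"tz":-70,"ax":0,"ay":0,"az":0}]' 0.3
python3 - <<'E'
from h import *
G=cloud([400,30,36],[500,170,69]);a=G
h=a[(a[:,2]>45)];print(len(h),np.median(h,0) if len(h) else 0,h.min(0),h.max(0))
th=1.2;an=np.radians(181.2)-th;print('expected open knob',np.array([495.7,51.3])+75*np.array([np.cos(an),np.sin(an)]))
s=env.read_state();print(s['joints'])
E
```

```text
clock: 7.22
eef_pos: [469.7, 121.2, 29.1]
tool_rot: [3.132, 0.002, -1.034]
ft_force: [-12.4, -9.8, 8.5]
grip_width: 21.6
gripper_force: 7.8
clock: 7.85
eef_pos: [471.9, 120.9, 102.0]
tool_rot: [-3.137, -0.002, -1.037]
ft_force: [0.2, -0.6, 0.5]
grip_width: 29.9
gripper_force: 0.0
63 [466.39814564 116.81385293  51.05795693] [453.92963467  39.13785297  45.01567366] [499.10920662 164.19368816  68.97997803]
expected open knob [467.0651922  120.61845196]
[9.33429787e-02 3.96939389e-01 1.78766210e+00 3.07349450e-05
 9.51932956e-01 2.70073290e+00]
```

```bash
python3 -m jog '[{"tx":52,"ty":14,"tz":-20,"ax":0,"ay":0,"az":-0.18},{"tx":105,"ty":28,"tz":-20,"ax":0,"ay":0,"az":-0.36},{"tx":158,"ty":42,"tz":-20,"ax":0,"ay":0,"az":-0.54},{"tx":210,"ty":56,"tz":-20,"ax":0,"ay":0,"az":-0.72},{"tx":263,"ty":70,"tz":-20,"ax":0,"ay":0,"az":-0.9}]' 0.15
python3 -m jog '[{"tx":0,"ty":0,"tz":0,"ax":0,"ay":0,"az":-0.18},{"tx":0,"ty":0,"tz":0,"ax":0,"ay":0,"az":-0.36},{"tx":0,"ty":0,"tz":0,"ax":0,"ay":0,"az":-0.54},{"tx":0,"ty":0,"tz":0,"ax":0,"ay":0,"az":-0.72},{"tx":0,"ty":0,"tz":0,"ax":0,"ay":0,"az":-0.9}]'
python3 -m jog '[{"tx":0,"ty":0,"tz":0,"ax":0,"ay":0,"az":-0.18},{"tx":0,"ty":0,"tz":0,"ax":0,"ay":0,"az":-0.36},{"tx":0,"ty":0,"tz":0,"ax":0,"ay":0,"az":-0.54},{"tx":0,"ty":0,"tz":0,"ax":0,"ay":0,"az":-0.72},{"tx":0,"ty":0,"tz":0,"ax":0,"ay":0,"az":-0.9}]'
python3 -m jog '[{"tx":0,"ty":0,"tz":0,"ax":0,"ay":0,"az":-0.18},{"tx":0,"ty":0,"tz":0,"ax":0,"ay":0,"az":-0.36},{"tx":0,"ty":0,"tz":0,"ax":0,"ay":0,"az":-0.54},{"tx":0,"ty":0,"tz":0,"ax":0,"ay":0,"az":-0.6}]'
python3 - <<'E'
from h import *
rows([(545.8,-141,70,2.26),(545.8,-141,28,2.26)]);print(env.read_state()['joints'])
G=cloud([500,-190,45],[590,-90,74]);print(len(G));
for z in range(45,74,6):
    a=G[(G[:,2]>=z)&(G[:,2]<z+6)]
    if len(a):print(z,np.median(a,0).round(1),a.min(0).round(),a.max(0).round())
E
```

```text
clock: 8.52
eef_pos: [543.5, -143.0, 118.5]
tool_rot: [-3.141, 0.001, -0.143]
ft_force: [0.8, -1.1, 0.2]
grip_width: 36.2
gripper_force: 0.0
clock: 9.15
eef_pos: [543.1, -141.2, 118.3]
tool_rot: [-3.14, 0.001, 0.757]
ft_force: [0.7, -0.1, -0.4]
grip_width: 36.3
gripper_force: 0.0
clock: 9.78
eef_pos: [543.1, -141.2, 118.3]
tool_rot: [-3.14, -0.001, 1.657]
ft_force: [0.2, -0.2, -0.2]
grip_width: 36.5
gripper_force: 0.0
clock: 10.28
eef_pos: [543.1, -141.2, 118.3]
tool_rot: [-3.141, -0.001, 2.254]
ft_force: [0.4, -0.2, -0.6]
grip_width: 36.4
gripper_force: 0.0
t [-1.6  2.3 48.3] a [-0.001 -0.001 -0.006]
t [-1.7  2.3 90.3] a [-0.001 -0.001 -0.006]
[-3.90973593e-01  4.98972595e-01  1.55642849e+00  3.43748914e-05
  1.08780958e+00 -1.07439029e+00]
93
45 [ 539.9 -138.5   48.5] [ 500. -149.   45.] [548. -91.  50.]
51 [ 538.3 -139.1   55.2] [ 500. -146.   51.] [552. -92.  57.]
57 [528.9 -98.9  60.8] [ 500. -146.   57.] [546. -91.  63.]
63 [ 534.6 -128.6   65.1] [ 500. -146.   63.] [548. -92.  69.]
69 [ 540.7 -139.    72.1] [ 500. -144.   69.] [550. -94.  73.]
```

```bash
python3 -m jog '[{"tx":-1,"ty":2,"tz":40,"ax":0,"ay":0,"az":0},{"tx":-1,"ty":2,"tz":60,"ax":0,"ay":0,"az":0},{"tx":-1,"ty":2,"tz":72,"ax":0,"ay":0,"az":0},{"tx":-1,"ty":2,"tz":72,"ax":0,"ay":0,"az":0}]'
python3 - <<'E'
from h import *
rows([(545.4,-140.5,28,2.26)])
p,_=env.read_camera('scene')
u,v=px((545,-140,54),'scene')[0].round().astype(int);cv2.imwrite('pics/peg.png',cv2.resize(p[v-40:v+40,u-55:u+55,::-1],None,fx=6,fy=6,interpolation=cv2.INTER_CUBIC));print(u,v)
E
```

```text
clock: 10.82
eef_pos: [545.2, -140.8, 46.7]
tool_rot: [-3.141, -0.002, 2.25]
ft_force: [0.2, 1.1, 0.2]
grip_width: 36.4
gripper_force: 0.0
t [ 0.   0.4 18.7] a [-0.001 -0.002 -0.01 ]
397 258
```

View pics/peg.png

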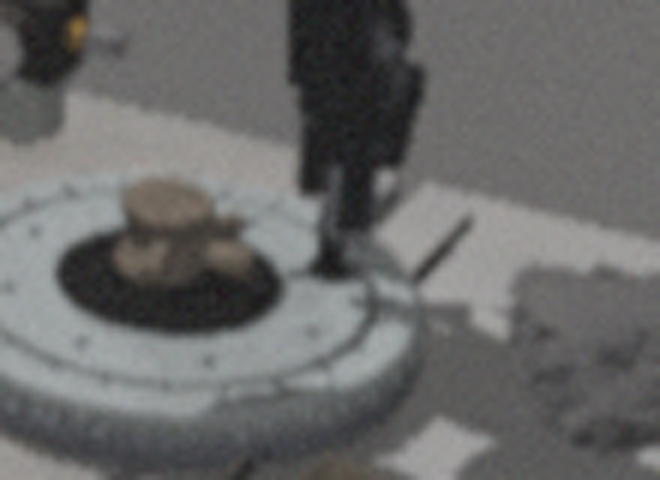

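The peg, with its foot at (330,265), lies between the fingers and the fossil is clear. I'm lowering and closing to a loose fit.

```bash
python3 -m jog '[{"tx":0,"ty":0,"tz":9,"ax":0,"ay":0,"az":0},{"tx":0,"ty":0,"tz":17,"ax":0,"ay":0,"az":0},{"tx":0,"ty":0,"tz":17,"ax":0,"ay":0,"az":0}]' 
python3 -m jog '[{"tx":0,"ty":0,"tz":0,"ax":0,"ay":0,"az":0},{"tx":0,"ty":0,"tz":0,"ax":0,"ay":0,"az":0}]' 0.56
cat >> h.py <<'E'
C=np.array([498.5,-84.1])
def peg(deg,z): a=np.radians(deg);return (*(C+74*np.array([np.cos(a),np.sin(a)])),z,a)
E
python3 - <<'E'
from h import *
z=env.read_state()['eef_pos'][2]
rows([peg(-50.3-d,z)[:3]+(2.26-np.radians(d),) for d in (0,10,20,30,40,50)])
E
```

```text
clock: 11.25
eef_pos: [545.2, -140.8, 30.1]
tool_rot: [-3.141, -0.001, 2.25]
ft_force: [0.2, -0.4, 0.6]
grip_width: 36.5
gripper_force: 0.0
clock: 11.5
eef_pos: [545.9, -141.0, 30.9]
tool_rot: [3.141, 0.001, 2.251]
ft_force: [1.1, -0.5, 0.4]
grip_width: 18.6
gripper_force: 0.0
t [ 0.  -0.1 -0. ] a [ 0.     0.001 -0.009]
t [  1.  -12.9  -0. ] a [0.    0.001 0.165]
t [  4.2 -25.4  -0. ] a [0.    0.001 0.34 ]
t [  9.5 -37.2  -0. ] a [0.    0.    0.514]
t [ 16.7 -47.9  -0. ] a [0.    0.    0.689]
t [ 25.7 -57.1  -0. ] a [0.    0.    0.863]
```

```bash
python3 -m jog '[{"tx":0.4,"ty":-7.7,"tz":0,"ax":0,"ay":0,"az":0.1},{"tx":1.6,"ty":-15.4,"tz":0,"ax":0,"ay":0,"az":0.2},{"tx":3.6,"ty":-22.9,"tz":0,"ax":0,"ay":0,"az":0.31},{"tx":6.4,"ty":-30,"tz":0,"ax":0,"ay":0,"az":0.42},{"tx":9.9,"ty":-37,"tz":0,"ax":0,"ay":0,"az":0.52}]'
python3 - <<'E'
from h import *
z=env.read_state()['eef_pos'][2]
rows([peg(-80.3-d,z)[:3]+(1.736-np.radians(d),) for d in (6,12,18,24,30)])
env.read_camera('scene');print([(round(r['score'],2),r['bbox']) for r in env.trace('finger_peg','scene')])
E
```

```text
clock: 12.12
eef_pos: [511.1, -156.5, 31.0]
tool_rot: [3.14, 0.0, 1.727]
ft_force: [1.6, 0.9, 0.1]
grip_width: 18.9
gripper_force: 1.0
t [-0.2 -8.  -0. ] a [0.002 0.    0.096]
t [  0.9 -15.6  -0. ] a [0.002 0.    0.2  ]
t [  2.8 -23.1  -0. ] a [0.002 0.    0.305]
t [  5.5 -30.4  -0. ] a [0.002 0.    0.41 ]
t [  8.9 -37.3  -0.1] a [0.002 0.    0.515]
[(0.66, [334.7, 251.5, 399.6, 282.5])]
```

```bash
python3 -m jog '[{"tx":-0.2,"ty":-8,"tz":0,"ax":0,"ay":0,"az":0.1},{"tx":0.9,"ty":-15.6,"tz":0,"ax":0,"ay":0,"az":0.2},{"tx":2.8,"ty":-23,"tz":0,"ax":0,"ay":0,"az":0.31},{"tx":5.5,"ty":-30.4,"tz":0,"ax":0,"ay":0,"az":0.41},{"tx":8.9,"ty":-37.3,"tz":0,"ax":0,"ay":0,"az":0.52}]'
python3 - <<'E'
from h import *
z=env.read_state()['eef_pos'][2]
rows([peg(-110.3-d,z)[:3]+(1.212-np.radians(d),) for d in (6,12,18,24,30)])
E
```

```text
clock: 12.85
eef_pos: [473.3, -153.8, 31.1]
tool_rot: [3.139, 0.0, 1.209]
ft_force: [2.4, 0.6, -0.1]
grip_width: 18.7
gripper_force: 1.0
t [ 0.5 -8.3 -0. ] a [ 0.002 -0.     0.102]
t [  1.6 -16.   -0. ] a [ 0.002 -0.     0.207]
t [  3.6 -23.5  -0.1] a [ 0.002 -0.     0.312]
t [  6.3 -30.7  -0.1] a [ 0.002 -0.     0.416]
t [  9.8 -37.7  -0.1] a [ 0.002 -0.001  0.521]
```

```bash
python3 -m jog '[{"tx":0.5,"ty":-8.3,"tz":0,"ax":0,"ay":0,"az":0.1},{"tx":1.6,"ty":-16,"tz":0,"ax":0,"ay":0,"az":0.2},{"tx":3.6,"ty":-23.5,"tz":0,"ax":0,"ay":0,"az":0.31},{"tx":6.3,"ty":-30.7,"tz":0,"ax":0,"ay":0,"az":0.42},{"tx":9.8,"ty":-37.7,"tz":0,"ax":0,"ay":0,"az":0.52}]'
python3 - <<'E'
from h import *
z=env.read_state()['eef_pos'][2]
rows([peg(-140.3-d,z)[:3]+(.688-np.radians(d),) for d in (6,12,18,24,30)])
E
```

```text
clock: 13.48
eef_pos: [441.6, -131.7, 31.2]
tool_rot: [3.139, -0.001, 0.69]
ft_force: [2.6, -0.9, -0.7]
grip_width: 18.8
gripper_force: 1.0
t [ 0.5 -8.  -0. ] a [ 0.003 -0.001  0.106]
t [  1.7 -15.7  -0. ] a [ 0.002 -0.001  0.211]
t [  3.7 -23.2  -0.1] a [ 0.002 -0.001  0.316]
t [  6.4 -30.4  -0.1] a [ 0.002 -0.001  0.42 ]
t [  9.9 -37.3  -0.1] a [ 0.002 -0.002  0.525]
```

```bash
python3 -m jog '[{"tx":0.5,"ty":-8,"tz":0,"ax":0,"ay":0,"az":0.1},{"tx":1.7,"ty":-15.7,"tz":0,"ax":0,"ay":0,"az":0.21},{"tx":3.7,"ty":-23.2,"tz":0,"ax":0,"ay":0,"az":0.31},{"tx":6.4,"ty":-30.4,"tz":0,"ax":0,"ay":0,"az":0.42},{"tx":9.9,"ty":-37.3,"tz":0,"ax":0,"ay":0,"az":0.52}]'
python3 - <<'E'
from h import *
z=env.read_state()['eef_pos'][2]
rows([peg(-170.3-d,z)[:3]+(.164-np.radians(d),) for d in (6,12,18,24,30,36,42)])
E
```

```text
clock: 14.1
eef_pos: [425.2, -96.5, 31.1]
tool_rot: [3.14, -0.001, 0.17]
ft_force: [0.3, -2.4, 1.2]
grip_width: 19.0
gripper_force: 1.0
t [ 0.7 -7.6 -0. ] a [ 0.001 -0.001  0.11 ]
t [  1.9 -15.3  -0. ] a [ 0.001 -0.001  0.215]
t [  3.9 -22.8  -0. ] a [ 0.001 -0.001  0.32 ]
t [  6.7 -30.   -0. ] a [ 0.001 -0.002  0.425]
t [ 10.2 -36.9  -0. ] a [ 0.001 -0.002  0.529]
t [ 14.5 -43.4  -0. ] a [ 0.001 -0.002  0.634]
t [ 19.3 -49.4  -0. ] a [ 0.001 -0.002  0.739]
```

```bash
python3 -m jog '[{"tx":1.2,"ty":-11,"tz":0,"ax":0,"ay":0,"az":0.15},{"tx":3.9,"ty":-22.8,"tz":0,"ax":0,"ay":0,"az":0.3},{"tx":8.3,"ty":-33.5,"tz":0,"ax":0,"ay":0,"az":0.48},{"tx":14.5,"ty":-43.4,"tz":0,"ax":0,"ay":0,"az":0.63},{"tx":17.5,"ty":-47.4,"tz":0,"ax":0,"ay":0,"az":0.69}]' 
python3 -m jog '[{"tx":0,"ty":0,"tz":0,"ax":0,"ay":0,"az":0},{"tx":0,"ty":0,"tz":0,"ax":0,"ay":0,"az":0}]' 0.15 
python3 -m jog '[{"tx":0,"ty":0,"tz":-50,"ax":0,"ay":0,"az":0},{"tx":0,"ty":0,"tz":-85,"ax":0,"ay":0,"az":0},{"tx":0,"ty":60,"tz":-90,"ax":0,"ay":0,"az":0},{"tx":0,"ty":120,"tz":-90,"ax":0,"ay":0,"az":0},{"tx":0,"ty":170,"tz":-90,"ax":0,"ay":0,"az":0}]'
python3 - <<'E'
from h import *
print(env.read_state()['eef_pos'])
p=np.mean([env.read_camera('top')[0].astype(np.float32) for _ in range(4)],0).clip(0,255).astype(np.uint8)
cv2.imwrite('pics/r4.png',rect(p,[*C,37])[:,:,::-1])
E
```

```text
clock: 14.72
eef_pos: [434.2, -46.2, 31.0]
tool_rot: [3.141, -0.001, -0.519]
ft_force: [-1.0, -2.2, 1.2]
grip_width: 19.2
gripper_force: 1.0
clock: 14.98
eef_pos: [433.8, -46.6, 30.8]
tool_rot: [3.142, -0.0, -0.517]
ft_force: [0.5, -1.3, 0.1]
grip_width: 36.0
gripper_force: 0.0
clock: 15.6
eef_pos: [348.2, -195.7, 121.0]
tool_rot: [3.141, -0.001, -0.518]
ft_force: [0.7, -1.0, 0.2]
grip_width: 36.3
gripper_force: 0.0
[ 348.214637   -195.67210179  121.03875913]
```

View pics/r4.png

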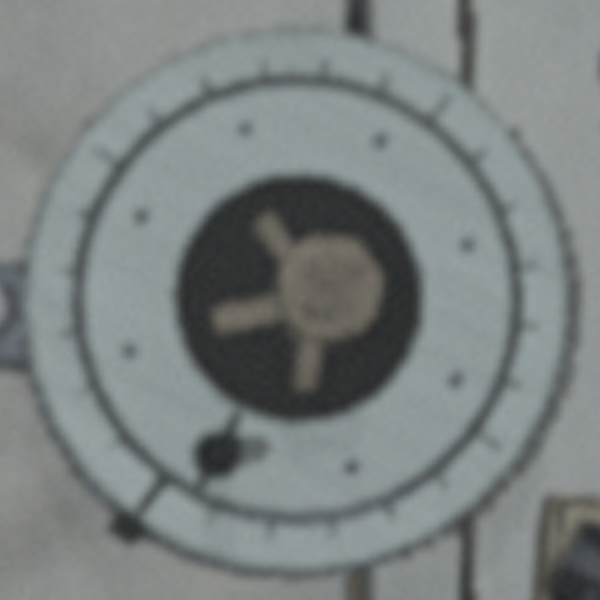

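The index line's outer end is at (200,488) and the zero line runs from (165,482) to (140,512), about 8° short. I'll measure it with a polar profile.

```bash
cat >> h.py <<'E'
def lines(p,guess,lo=40):
    "angles (deg) of zero and index lines in a mean top picture; centre refined by the dark gap circle"
    g=cv2.cvtColor(rect(p,[*C,37],N=1000),cv2.COLOR_RGB2GRAY).astype(np.float32);s=4.
    th=np.radians(np.arange(0,360,2.))
    samp=lambda c,r,t:cv2.remap(g,(c[1]-s*r*np.sin(t)).astype(np.float32),(c[0]-s*r*np.cos(t)).astype(np.float32),cv2.INTER_LINEAR)
    c=np.array([500.,500.])
    for _ in range(3):
        rr=np.arange(86,97,.25);A=samp(c,*np.meshgrid(rr,th));k=rr[A.argmin(1)]
        X=np.c_[-np.cos(th),-np.sin(th),np.ones_like(th)];ok=np.abs(k-np.median(k))<2
        q=np.linalg.lstsq(X[ok],k[ok],rcond=None)[0];c+=s*q[:2]
    out={'c':(C-(c-500)/s).round(1),'R':q[2].round(2)}
    for n,r0,r1,a0 in(('zero',94,106,143.5),('idx_out',85.5,89,guess),('idx_in',54,61,guess)):
        t=np.radians(np.arange(a0-6,a0+6,.1));A=samp(c,*np.meshgrid(np.arange(r0,r1,.5),t)).mean(1)
        w_=np.clip(np.percentile(A,60)-A-8,0,None);out[n]=np.degrees((w_*t).sum()/w_.sum()).round(2) if w_.sum() else None
    return out
E
python3 - <<'E'
from h import *
p=np.mean([env.read_camera('top')[0].astype(np.float32) for _ in range(6)],0).clip(0,255).astype(np.uint8)
print(lines(p,151.8))
# mat-plane check of index only: gap to target
rows([(434.2,-46.2,120,-.518),(434.2,-46.2,31,-.518)])
E
```

```text
{'c': array([499. , -82.7]), 'R': np.float64(91.39), 'zero': np.float64(143.5), 'idx_out': np.float64(152.54), 'idx_in': np.float64(152.8)}
t [   0.8 -169.5    0.7] a [-0.     0.     0.001]
t [   0.8 -169.5   89.7] a [-0.     0.     0.001]
```

```bash
python3 -m jog '[{"tx":0,"ty":-57,"tz":0,"ax":0,"ay":0,"az":0},{"tx":0,"ty":-114,"tz":0,"ax":0,"ay":0,"az":0},{"tx":0,"ty":-169,"tz":0,"ax":0,"ay":0,"az":0},{"tx":0,"ty":-169,"tz":30,"ax":0,"ay":0,"az":0},{"tx":0,"ty":-169,"tz":40,"ax":0,"ay":0,"az":0}]'
python3 -m jog '[{"tx":0,"ty":0,"tz":25,"ax":0,"ay":0,"az":0},{"tx":0,"ty":0,"tz":49,"ax":0,"ay":0,"az":0},{"tx":0,"ty":0,"tz":49,"ax":0,"ay":0,"az":0}]'
python3 -m jog '[{"tx":0,"ty":0,"tz":0,"ax":0,"ay":0,"az":0},{"tx":0,"ty":0,"tz":0,"ax":0,"ay":0,"az":0}]' 0.56
python3 - <<'E'
from h import *
C2=np.array([499,-82.7])
z=env.read_state()['eef_pos'][2]
rows([(*(C2+74.4*np.array([np.cos(a),np.sin(a)])),z,a-np.pi) for a in np.radians([150.6,147,144,141.6])])
E
```

```text
clock: 16.73
eef_pos: [432.4, -45.8, 79.4]
tool_rot: [3.141, 0.003, -0.516]
ft_force: [-0.1, 0.5, 0.6]
grip_width: 36.6
gripper_force: 0.0
clock: 17.1
eef_pos: [432.0, -47.4, 30.8]
tool_rot: [3.141, 0.003, -0.52]
ft_force: [0.0, 0.2, 0.5]
grip_width: 36.2
gripper_force: 0.0
clock: 17.35
eef_pos: [433.8, -47.7, 32.7]
tool_rot: [-3.141, -0.002, -0.52]
ft_force: [0.7, 0.1, 0.2]
grip_width: 18.8
gripper_force: 0.0
t [-0.4 -1.5 -0. ] a [-0.    -0.002 -0.007]
t [-0.3 -6.1  0. ] a [-0.    -0.002  0.056]
t [  0. -10.   0.] a [-0.    -0.002  0.109]
t [  0.4 -13.1   0. ] a [-0.    -0.002  0.15 ]
```

```bash
python3 -m jog '[{"tx":-0.3,"ty":-4,"tz":0,"ax":0,"ay":0,"az":0.04},{"tx":-0.2,"ty":-8,"tz":0,"ax":0,"ay":0,"az":0.08},{"tx":0,"ty":-10.5,"tz":0,"ax":0,"ay":0,"az":0.12},{"tx":0.4,"ty":-12.8,"tz":0,"ax":0,"ay":0,"az":0.15},{"tx":0.4,"ty":-12.8,"tz":0,"ax":0,"ay":0,"az":0.15}]'
python3 -m jog '[{"tx":0,"ty":0,"tz":0,"ax":0,"ay":0,"az":0},{"tx":0,"ty":0,"tz":0,"ax":0,"ay":0,"az":0}]' 0.15 
python3 -m jog '[{"tx":0,"ty":0,"tz":-50,"ax":0,"ay":0,"az":0},{"tx":0,"ty":0,"tz":-85,"ax":0,"ay":0,"az":0},{"tx":0,"ty":60,"tz":-90,"ax":0,"ay":0,"az":0},{"tx":0,"ty":120,"tz":-90,"ax":0,"ay":0,"az":0},{"tx":0,"ty":170,"tz":-90,"ax":0,"ay":0,"az":0}]'
python3 - <<'E'
from h import *
p=np.mean([env.read_camera('top')[0].astype(np.float32) for _ in range(6)],0).clip(0,255).astype(np.uint8)
print(lines(p,143.5));cv2.imwrite('pics/r5.png',rect(p,[*C,37])[:,:,::-1])
print(env.read_state()['eef_pos'])
E
```

```text
clock: 17.98
eef_pos: [440.2, -36.3, 32.1]
tool_rot: [-3.141, -0.001, -0.669]
ft_force: [-0.2, -0.6, 0.9]
grip_width: 18.6
gripper_force: 0.0
clock: 18.23
eef_pos: [439.8, -36.4, 31.7]
tool_rot: [3.142, 0.0, -0.669]
ft_force: [-0.7, -0.9, 0.3]
grip_width: 36.1
gripper_force: 0.0
clock: 18.85
eef_pos: [333.1, -170.8, 121.9]
tool_rot: [3.141, -0.001, -0.669]
ft_force: [0.4, 0.2, -0.6]
grip_width: 36.5
gripper_force: 0.0
{'c': array([499. , -82.7]), 'R': np.float64(91.42), 'zero': np.float64(143.47), 'idx_out': np.float64(143.95), 'idx_in': np.float64(144.2)}
[ 334.74049023 -169.19749273  121.67599003]
```

View pics/r5.png

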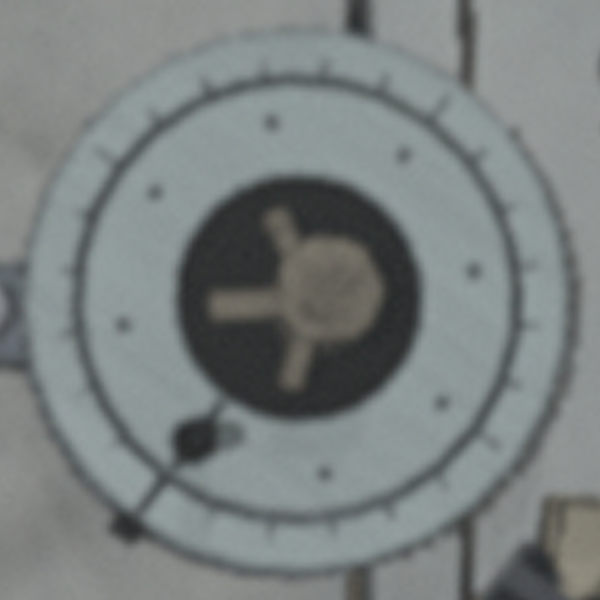

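Aligned within about 0.5° and the lines read as one in the picture. Now the brake goes back to closed.

Run:
```python
from h import *
rows([(469.5,119.5,105,-1.0)])
```

```text
t [ -73.3 -310.    16.7] a [-0.     0.     0.331]
```

```bash
python3 -m jog '[{"tx":-13,"ty":-58,"tz":0,"ax":0,"ay":0,"az":0.07},{"tx":-26,"ty":-116,"tz":0,"ax":0,"ay":0,"az":0.14},{"tx":-40,"ty":-174,"tz":0,"ax":0,"ay":0,"az":0.2},{"tx":-54,"ty":-232,"tz":0,"ax":0,"ay":0,"az":0.27},{"tx":-68,"ty":-290,"tz":5,"ax":0,"ay":0,"az":0.33}]'
python3 - <<'E'
from h import *
rows([(469.5,119.5,70,-1.0),(469.5,119.5,29,-1.0)])
G=cloud([440,95,45],[490,150,75]);a=G;print(len(a),np.median(a,0).round(1),a.min(0).round(),a.max(0).round())
E
```

```text
clock: 19.77
eef_pos: [461.7, 103.7, 116.8]
tool_rot: [-3.141, -0.001, -0.998]
ft_force: [0.6, -0.8, -0.2]
grip_width: 36.4
gripper_force: 0.0
t [ -9.1 -15.   46.8] a [-0.001 -0.001  0.002]
t [ -9.1 -15.   87.8] a [-0.001 -0.001  0.002]
52 [462.8 119.5  61.6] [455.  96.  45.] [478. 131.  74.]
```

```bash
python3 -m jog '[{"tx":-10,"ty":-16,"tz":20,"ax":0,"ay":0,"az":0},{"tx":-10,"ty":-16,"tz":50,"ax":0,"ay":0,"az":0},{"tx":-10,"ty":-16,"tz":70,"ax":0,"ay":0,"az":0},{"tx":-10,"ty":-16,"tz":87,"ax":0,"ay":0,"az":0},{"tx":-10,"ty":-16,"tz":87,"ax":0,"ay":0,"az":0}]'
python3 -m jog '[{"tx":0,"ty":0,"tz":0,"ax":0,"ay":0,"az":0},{"tx":0,"ty":0,"tz":0,"ax":0,"ay":0,"az":0}]' 0.5
python3 - <<'E'
from h import *
pv=np.array([495.7,51.3]);z=env.read_state()['eef_pos'][2]
def k(t): a=np.radians(181.2)-t; return (*(pv+75*np.array([np.cos(a),np.sin(a)])),z,-.1-.75*t)
rows([k(t) for t in (1.2,1.05,.9,.75,.6,.5)])
E
```

```text
clock: 20.45
eef_pos: [467.8, 118.3, 28.5]
tool_rot: [3.139, 0.002, -0.997]
ft_force: [-0.3, -0.6, 0.1]
grip_width: 36.4
gripper_force: 0.0
clock: 20.7
eef_pos: [469.6, 117.4, 30.4]
tool_rot: [-3.14, -0.001, -0.999]
ft_force: [0.4, 0.7, -0.6]
grip_width: 21.4
gripper_force: 0.0
t [-4.1  0.3 -0. ] a [-0.001 -0.001  0.001]
t [-5.3 11.5 -0. ] a [-0.001 -0.001 -0.111]
t [-4.8 22.7 -0. ] a [-0.001 -0.001 -0.224]
t [-2.6 33.8 -0. ] a [-0.001 -0.001 -0.336]
t [ 1.2 44.4 -0.1] a [-0.001 -0.001 -0.449]
t [ 4.6 51.  -0.1] a [-0.001 -0.001 -0.524]
```

```bash
python3 -m jog '[{"tx":-5,"ty":11.5,"tz":0,"ax":0,"ay":0,"az":-0.11},{"tx":-4.8,"ty":22.7,"tz":0,"ax":0,"ay":0,"az":-0.22},{"tx":-2.6,"ty":34,"tz":0,"ax":0,"ay":0,"az":-0.34},{"tx":1.2,"ty":44.5,"tz":0,"ax":0,"ay":0,"az":-0.45},{"tx":4.6,"ty":51,"tz":0,"ax":0,"ay":0,"az":-0.52}]'
python3 - <<'E'
from h import *
pv=np.array([495.7,51.3]);z=env.read_state()['eef_pos'][2]
def k(t): a=np.radians(181.2)-t; return (*(pv+75*np.array([np.cos(a),np.sin(a)])),z,-.1-.75*t)
rows([k(t) for t in (.35,.2,.1,0,-.05,-.1)])
E
```

```text
clock: 21.32
eef_pos: [428.8, 85.8, 30.5]
tool_rot: [-3.14, -0.001, -0.477]
ft_force: [-1.5, 4.3, 1.2]
grip_width: 21.5
gripper_force: 1.8
t [ 1.1 11.  -0. ] a [-0.001 -0.001 -0.115]
t [ 3.6 22.  -0. ] a [-0.001 -0.001 -0.227]
t [ 6.2 29.  -0. ] a [-0.001 -0.001 -0.302]
t [ 9.4 35.8 -0. ] a [-0.001 -0.001 -0.377]
t [11.3 39.  -0. ] a [-0.001 -0.001 -0.415]
t [13.3 42.2 -0. ] a [-0.001 -0.001 -0.452]
```

```bash
python3 -m jog '[{"tx":1,"ty":11,"tz":0,"ax":0,"ay":0,"az":-0.11},{"tx":3.6,"ty":22,"tz":0,"ax":0,"ay":0,"az":-0.22},{"tx":6.2,"ty":29,"tz":0,"ax":0,"ay":0,"az":-0.3},{"tx":9.4,"ty":36,"tz":0,"ax":0,"ay":0,"az":-0.38},{"tx":11.3,"ty":39,"tz":0,"ax":0,"ay":0,"az":-0.41}]'
python3 -m jog '[{"tx":0,"ty":1.5,"tz":0,"ax":0,"ay":0,"az":0},{"tx":0,"ty":1.5,"tz":0,"ax":0,"ay":0,"az":0}]'
```

```text
clock: 21.95
eef_pos: [420.3, 45.9, 30.2]
tool_rot: [-3.141, 0.0, -0.068]
ft_force: [-2.1, 5.8, 1.3]
grip_width: 21.3
gripper_force: 3.1
clock: 22.2
eef_pos: [420.2, 45.6, 30.2]
tool_rot: [-3.139, 0.0, -0.071]
ft_force: [-1.4, 11.5, 1.3]
grip_width: 20.8
gripper_force: 5.3
```

```bash
python3 -m jog '[{"tx":0,"ty":2.5,"tz":0,"ax":0,"ay":0,"az":0},{"tx":0,"ty":2.5,"tz":0,"ax":0,"ay":0,"az":0}]'
python3 -m jog '[{"tx":0,"ty":-6,"tz":0,"ax":0,"ay":0,"az":0},{"tx":0,"ty":-6,"tz":0,"ax":0,"ay":0,"az":0}]' 0.2
python3 -m jog '[{"tx":0,"ty":0,"tz":-40,"ax":0,"ay":0,"az":0},{"tx":0,"ty":0,"tz":-80,"ax":0,"ay":0,"az":0},{"tx":0,"ty":55,"tz":-100,"ax":0,"ay":0,"az":0},{"tx":0,"ty":110,"tz":-110,"ax":0,"ay":0,"az":0},{"tx":0,"ty":165,"tz":-110,"ax":0,"ay":0,"az":0}]'
python3 -m jog '[{"tx":-5,"ty":60,"tz":0,"ax":0,"ay":0,"az":0},{"tx":-20,"ty":115,"tz":0,"ax":0,"ay":0,"az":0},{"tx":-35,"ty":165,"tz":0,"ax":0,"ay":0,"az":0},{"tx":-35,"ty":165,"tz":0,"ax":0,"ay":0,"az":0}]'
python3 - <<'E'
from h import *
p=np.mean([env.read_camera('top')[0].astype(np.float32) for _ in range(6)],0).clip(0,255).astype(np.uint8)
print(lines(p,143.5));cv2.imwrite('pics/f.png',cv2.resize(p[155:305,260:460,::-1],None,fx=4,fy=4,interpolation=cv2.INTER_CUBIC))
E
```

```text
clock: 22.45
eef_pos: [420.1, 45.1, 30.2]
tool_rot: [-3.136, 0.0, -0.072]
ft_force: [0.3, 25.3, 0.4]
grip_width: 21.4
gripper_force: 12.6
clock: 22.7
eef_pos: [421.2, 47.8, 30.1]
tool_rot: [3.141, -0.001, -0.069]
ft_force: [0.3, 0.2, -0.8]
grip_width: 34.2
gripper_force: 0.0
clock: 23.32
eef_pos: [409.7, -119.2, 141.0]
tool_rot: [3.14, -0.003, -0.069]
ft_force: [0.7, 0.2, -0.5]
grip_width: 33.8
gripper_force: 0.0
clock: 23.82
eef_pos: [361.6, -282.5, 139.8]
tool_rot: [3.14, -0.0, -0.075]
ft_force: [0.1, 0.5, -0.3]
grip_width: 34.3
gripper_force: 0.0
{'c': array([499.1, -82.7]), 'R': np.float64(91.42), 'zero': np.float64(143.5), 'idx_out': np.float64(143.98), 'idx_in': np.float64(144.19)}
```

View pics/f.png

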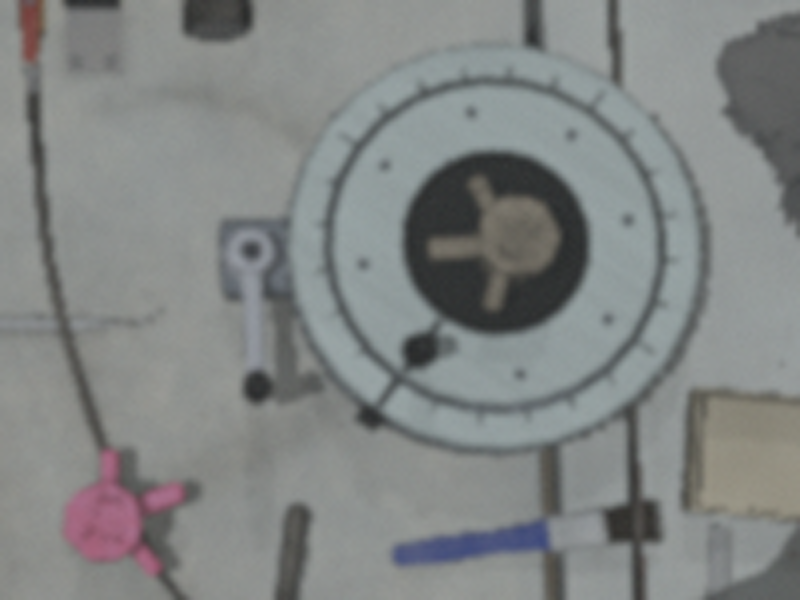

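The knob is back at (258,387), the closed position it started from. The index and zero lines run on as one at (397,380), and nothing else has moved. I'm handing the job in.

```bash
python3 -c "
from bench import env
print(env.sign_off())"
```

```text
the job is handed in; nothing more can be done
None
```

I opened the brake to its stop, turned the platter about 166° clockwise until the index line met the zero line (about 0.5° off in the last camera measurement), closed the brake to its stop, and handed the job in at about 24 s; the fossil, scale ring and other things near the turntable look undisturbed in the last picture.

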